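# Arm the ultraviolet lamp and hold its dead-man lever half-way

## Robot

A 6-joint arm with a two-finger parallel gripper is mounted at the origin on the work surface. World frame = base frame: x ahead of the robot, y to its left, z up, the work surface at z = 0. Lengths are in m, angles in rad, forces in N, time in s.
With the tool pointing down it reaches from about 0.35 to 0.875 m from the base axis. Payload 4.2 kg.
Tool frame: the origin (TCP) lies midway between the tips of the shut fingers; the grasp point (between the pads) lies 19 mm behind it (manip.hold_point_z is the distance from the TCP to the grasp point, in m); z points along the fingers, y is the direction in which the jaws open and shut (so a half turn about z gives the same grasp; the last joint's range is limited). The gripper opens to 87 mm and grips with 3 to 60 N. Pads are 19 mm wide; open, the fingers measure 117 mm over their backs; the gripper's body (75 mm by 190 mm) begins 51 mm behind the grasp point.
Start: joints at [-0.889, 0.385, 0.008, 0, -1.194, -0.259], TCP at [0.256, -0.57, 0.223] pointing down, gripper open.
Joint ranges: [-3.14, 3.14], [-1.21, 2.06], [-1.07, 1.41], [-3.16, 2.05], [-2.99, -0.16], [-3.1, 3.1]. Speed limits (rad/s): [2.79, 2.79, 3.14, 3.14, 3.14, 3.14].

## Interface

Orientations are given as [roll, pitch, yaw] about the fixed x, y, z axes, in that order (R = Rz(yaw) Ry(pitch) Rx(roll)).
In Python, from bench import manip gives the robot as it stands.
- The arm moves only by the tool servo_tool, never from a script. Its argument "series" is one flat list of numbers, 5 for each row, row after row: the finger opening in cm, from 0 to 8.7, then the shift along the tool's x, y, z in cm, then the turn about the tool's z in degrees. In form: [gripper, x, y, z, yaw, gripper, x, y, z, yaw, ...]. A call has 1 to 8 rows; each row shifts and turns the commanded pose from where the row before left it, along the tool's axes as they then stand; what a row does not reach is not made up. A row lasts 1/12 s, in which the tool goes at most 41.7 mm and 7.16 degrees, less where a joint would pass 70% of its speed; a pose out of reach is approached as far as the arm can. A call with a gripper value outside its range is refused whole. The fingers move at their own pace and stop on an object; the grip force is fixed at half the most. Time passes only in rows, so rows that do not move let the fingers close. It gives the time, the measured TCP pose, the force and the opening at its end, in the units of the state.
- manip.get_obs(): the state, without advancing time (a new reading comes with each control period).
- manip.read_camera(name): name is "side" or "top" or "wrist"; returns the picture (400x640x3 uint8, blue, green, red); there is no depth.
- manip.calibration(name): a dict with "fov_y" (degrees; the focal length in pixels is half the picture's height over the tangent of half this angle, whatever the lens; pixels are square), "cx", "cy" (the principal point, pixels), "k1" (the pictures are not rectified: a ray, as slopes to the right and down, at radius r is drawn at 1 + k1 r^2 times it, then the intrinsics apply), "eye" and "orientation" of the camera in the world. Camera axes: x right, y up, looking along -z (the intrinsics and any distortion apply to the point x, -y, -z); pixel columns grow to the right and rows downward; lengths in m; the calibration is good to about 2 mm. A picture is of the moment at which its call begins: read the wrist's pose just before it. calibration takes no time and is no camera call; for the wrist camera it gives the pose at the moment of the call.
- manip.job_done(): hands the job in, once; it reports no verdict.
The state is a dict: "time_s": time; "qpos": joint angles; "qd": joint speeds; "tau": joint torques, N m; "ee_pos": TCP position; "tool_rot": TCP orientation; "contact_force": force on the tool from outside, world axes, zero at the start; "ft_torque": the same for the moment, N m; "grip_width": finger opening in m.
Only numpy, scipy, OpenCV 4.12 (cv2) and the standard library are available. Lean on these libraries where they do the work, as an engineer would, in place of code of your own. Each camera call takes 0.05 s, during which the arm holds its last target.

## Task

Light the glass bottle for its evidence photograph: turn the black selector knob on the grey box clockwise until it clicks over and stays at the green dot, and only then press the red pad of the lever about half-way down, so that its black pointer stands at the green band. Finish while still holding the lever there with the arm: never push on to the red band at the bottom, which fires the flash, and leave everything else on the bench where it is.

Things in the scene. Friction and masses are not known exactly. Their poses are not given: they have to be found in the camera images.
- selector: fixed grey box on a rubber foot, 134 x 124 x 54 mm, with the selector knob in the middle of its top; origin at the centre of its underside, z up. On its top, at 46 mm from the knob's axis, a white dot on its -x side (off) and a green dot 1 rad clockwise (seen from above) from it (armed); a brass plunger sticks 11 mm out of its +x side, 30 mm up.
- knob_grip (a point): point on the knob's vertical axis at the height to grip it, 91 mm above the table (37 mm above the box's top). The knob is a black disc 48 mm across on an aluminium disc, with a grip bar across it 14 mm wide, 46 mm long, 38 mm high above the aluminium disc (its top 98 mm above the table, white mark on its front end). The point turns with the knob; the bar lies along its x axis.
- knob (a joint): angle of the knob in rad: 0 at the start (bar along the box's x, mark at the white dot), grows clockwise seen from above. A spring detent resists with about 0.15 N m at first (grip firmly), less and less as far as 0.5 rad; past that the knob clicks over by itself to its stop at 1.0 rad (mark at the green dot) and stays there. Let go before 0.5 it springs back to 0.
- switch: fixed dark steel base plate 180 x 110 x 24 mm of the dead-man lever, origin at the centre of its underside, z up. Two grey cheeks (98 mm high) at its +x end carry the lever's hinge, 60 mm to +x and 80 mm up; the lever runs from there to -x. Beside the pad, 46 mm to its +y side, stands a white scale plate (40 mm long in x, 4 mm thick, top 106 mm above the table) with a green band (lever angle 0.10 to 0.18) and a red band at the bottom (0.24 and up).
- lever_pad (a point): centre of the top face of the lever's red pad, 52 x 50 mm, 18 mm thick, 115 mm from the hinge; 92 mm above the table at rest; moves with the lever, going down about 32 mm over the full travel. A thin black pointer on the pad's +y side reaches past the edge of the scale plate.
- lever (a joint): angle of the lever in rad: 0 at rest (level), grows as the pad is pressed down, stop at 0.28; half-way is 0.14 (pad about 16 mm down). A spring returns it: on the pad about 4.5 N to start it, 8.5 N half-way, 12 N at the stop.
- lamp: fixed black lamp on a steel stand, 230 mm tall, beside a black rubber turntable, 120 mm across and 20 mm high; origin at the centre of the turntable's underside; the stand is 30 mm to its +x and 150 mm to its +y
- exhibit: loose bystander, to be left alone: green glass bottle with a cork cap, 66 mm across, 160 mm tall, standing on the lamp's turntable; origin at its underside
- magnifier: loose bystander, to be left alone: black hand magnifier lying flat, ring 102 mm across with its centre at the origin, 12 mm thick, handle 125 mm long along its -x; origin at its underside
- powder_jar: loose bystander, to be left alone: closed grey jar with a black cap, 60 mm across, 60 mm tall; origin at its underside
- dust_brush: loose bystander, to be left alone: black brush lying flat along its x; origin at its underside
- dish: loose bystander, to be left alone: shallow clear glass dish, 80 mm across, 16 mm tall; origin at its underside
- photo_scale: loose bystander, to be left alone: white and black chequered ruler lying flat, 30 x 160 x 4 mm, long along its y; origin at its underside
- swab_tube: loose bystander, to be left alone: upright blue tube, 24 mm across, 90 mm tall; origin at its underside
Mind the look-alikes: they are no part of the job. What is shaped like the switch but orange is not meant.

How it is judged:
By the outcome, as a careful person would: the job done as asked, in the order asked, and still so for the second after the job is handed in, while the arm keeps its last pose, push and grip.
It also fails if it takes over 51 s, if anything falls off the work surface, if the arm or the gripper's body presses on something with over 40 N, if the wrist force passes 120 N, or if a joint passes its speed limit or range.

## Working session

There is one attempt and no reset: what is moved stays moved. The work goes in short steps, Python scripts to look and compute and a tool call to move; the robot and the scene stay as the last step left them, time stands still between calls to the robot, and variables do not carry over. Pictures are saved under pics/ and viewed, and the job is handed in when it is done.

Besides the shell and the picture viewer there is one more tool, called after "Emit:" as name(argument=value, ...), one argument or row to a line, values as JSON. servo_tool: Moves the arm, as the interface text tells. Its arguments: {"type":"object","properties":{"series":{"type":"array","items":{"type":"number"}}},"required":["series"]}

```bash
mkdir -p pics; ls; python3 - <<'E'
from bench import manip
import cv2
print(manip.get_obs())
for n in("top","side"):
    cv2.imwrite(f"pics/{n}0.png",manip.read_camera(n)); print(n,manip.calibration(n))
E
```

```text
pics
{'time_s': 0.0, 'qpos': array([-8.89407900e-01,  3.85158815e-01,  7.36107381e-03,  3.01228305e-05,
       -1.19364586e+00, -2.58590012e-01]), 'qd': array([-0.00108568,  0.00175961,  0.00060814, -0.00018645, -0.00108829,
       -0.00164974]), 'tau': array([ 4.60880299e-03, -3.83225477e+01,  1.81925029e+01,  3.98348674e+00,
       -9.42407409e-02, -3.10745112e-03]), 'ee_pos': array([ 0.25637892, -0.56985832,  0.22206605]), 'tool_rot': array([ 3.14097406e+00, -1.92586516e-04, -2.71878308e+00]), 'contact_force': array([-0.11528098,  0.66416551,  0.57487735]), 'ft_torque': array([-0.02549562,  0.03324018,  0.05844066]), 'grip_width': 0.08699718815974654}
top {'fov_y': 50.846736604068695, 'cx': 317.88393443167024, 'cy': 201.83109138098843, 'k1': -0.09859881933991817, 'eye': array([ 0.4537286 , -0.00918571,  1.16886854]), 'orientation': array([ 0.06976363,  0.03092224, -1.58262268])}
side {'fov_y': 56.564158401971554, 'cx': 319.2663806632037, 'cy': 200.4485436669226, 'k1': -0.07842992551339638, 'eye': array([0.36289665, 0.73714487, 0.89553923]), 'orientation': array([ 0.75755028,  0.01017459, -2.9599931 ])}
```

View pics/top0.png

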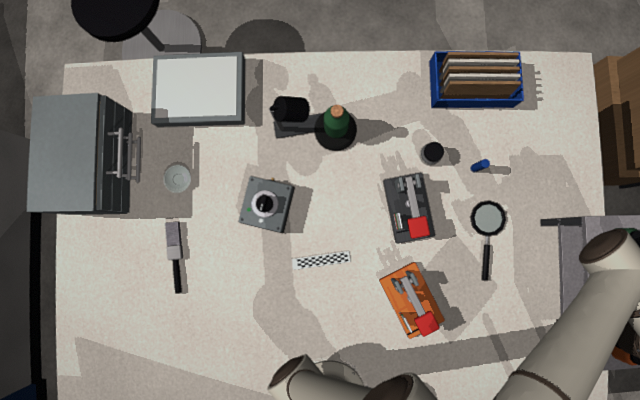

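View pics/side0.png

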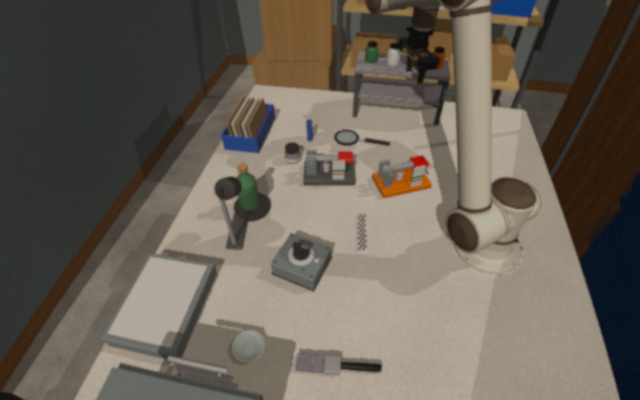

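The top view shows the grey selector at (265,204), with its knob near (264,203). There are two switch-shaped things: dark steel with its pad at (418,227), and orange with its pad at (427,323). The task wants the dark steel one. I'll confirm it in enlarged crops.

```bash
cat > h.py <<'E'
import numpy as np,cv2
from bench import manip
from scipy.spatial.transform import Rotation as R
def K(c,h=400):
    f=h/2/np.tan(np.radians(c['fov_y'])/2); return f
def ray(c,u,v):
    f=K(c); xd=np.array([(u-c['cx'])/f,(v-c['cy'])/f]); x=xd.copy()
    for _ in range(50): x=xd/(1+c['k1']*(x@x))
    d=R.from_euler('xyz',c['orientation']).as_matrix()@np.array([x[0],-x[1],-1]); return d/np.linalg.norm(d)
def plane(c,u,v,z):
    d=ray(c,u,v); e=np.array(c['eye']); return e+d*(z-e[2])/d[2]
def proj(c,p):
    q=R.from_euler('xyz',c['orientation']).as_matrix().T@(np.array(p)-c['eye'])
    s=np.array([q[0],-q[1]])/-q[2]; s=s*(1+c['k1']*(s@s)); return s*K(c)+[c['cx'],c['cy']]
def tri(c1,p1,c2,p2):
    d1,d2=ray(c1,*p1),ray(c2,*p2); A=np.stack([d1,-d2],1)
    t=np.linalg.lstsq(A,c2['eye']-c1['eye'],rcond=None)[0]
    a,b=c1['eye']+t[0]*d1,c2['eye']+t[1]*d2; return (a+b)/2,np.linalg.norm(a-b)
E
python3 - <<'E'
import cv2,numpy as np
t=cv2.imread('pics/top0.png');s=cv2.imread('pics/side0.png')
a=cv2.resize(t[165:245,225:315],None,fx=4.4,fy=4.4,interpolation=cv2.INTER_CUBIC)
b=cv2.resize(t[165:245,370:460],None,fx=4.4,fy=4.4,interpolation=cv2.INTER_CUBIC)
cv2.imwrite('pics/c1.png',np.hstack([a,b]))
E
```

```text
(no output)
```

View pics/c1.png

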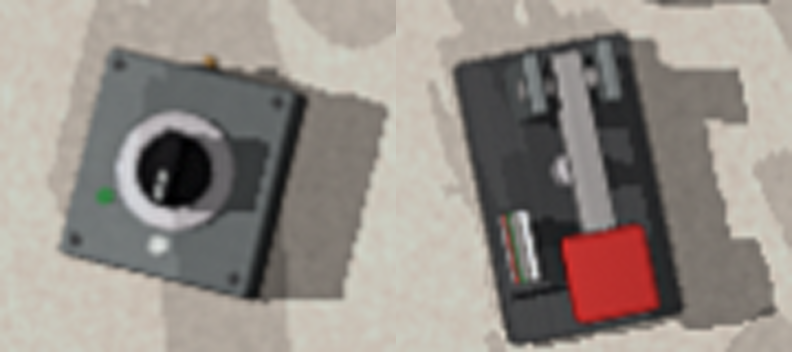

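The left crop is the selector, with its white dot low and its green dot left. The right crop is the dark steel switch with the red pad and scale plate. The orange one is a look-alike, so I'll leave it. Next I'll measure both.

```bash
python3 - <<'E'
from h import *
t=cv2.imread('pics/top0.png');s=cv2.imread('pics/side0.png')
ct,cs=manip.calibration('top'),manip.calibration('side')
L=lambda x,y:(225+x/4.4-.39,165+y/4.4-.39)
R2=lambda x,y:(370+(x-396)/4.4-.39,165+y/4.4-.39)
cor=[plane(ct,*L(*p),.054) for p in [(113,47),(303,97),(257,297),(60,250)]]
print('corners',np.round(cor,4),'edges',[round(np.linalg.norm(cor[i]-cor[(i+1)%4]),4) for i in range(4)],'c',np.mean(cor,0))
ring=plane(ct,*L(175,168),.06);print('ring',ring)
wd=plane(ct,*L(158,243),.054);gd=plane(ct,*L(105,195),.054)
c=np.mean(cor,0)
for n,d in(('w',wd),('g',gd)):
    v=(d-ring)[:2];print(n,d,np.linalg.norm(v),np.degrees(np.arctan2(v[1],v[0])))
e=(cor[0]-cor[3]+cor[1]-cor[2]);print('box x yaw',np.degrees(np.arctan2(e[1],e[0])))
# switch
hsv=cv2.cvtColor(t,cv2.COLOR_BGR2HSV)
m=((hsv[...,1]>170)&((hsv[...,0]<6)|(hsv[...,0]>174))&(hsv[...,2]>120)).astype(np.uint8);m[:, :400]=0;m[260:]=0
n,l,st,ce=cv2.connectedComponentsWithStats(m);i=1+np.argmax(st[1:,4]);print(st[i],ce[i])
cnt=cv2.findContours((l==i).astype(np.uint8),0,2)[0][0];rr=cv2.minAreaRect(cnt);print(rr)
print('pad',plane(ct,*ce[i],.092))
q=[plane(ct,*p,.092) for p in cv2.boxPoints(rr)];print(np.round(q,4),[np.linalg.norm(q[k]-q[(k+1)%4]) for k in range(4)])
h=[plane(ct,*R2(*p),.098) for p in [(535,85),(608,70)]];hc=np.mean(h,0)
print('cheek tops',h); p=plane(ct,*ce[i],.092);v=(hc-p)[:2];print('hinge-pad',np.linalg.norm(v),np.degrees(np.arctan2(v[1],v[0])))
b=[plane(ct,*R2(*p_),.024) for p_ in [(456,65),(630,33),(682,315),(510,345)]];print('base',np.round(b,4),[np.linalg.norm(b[k]-b[(k+1)%4]) for k in range(4)],np.mean(b,0))
e=b[0]-b[3]+b[1]-b[2];print('yaw',np.degrees(np.arctan2(e[1],e[0])))
hs=cv2.cvtColor(s,cv2.COLOR_BGR2HSV)
cv2.imwrite('pics/c2.png',np.hstack([cv2.resize(s[225:295,262:342],None,fx=4.8,fy=4.8,interpolation=2),cv2.resize(s[140:210,290:370],None,fx=4.8,fy=4.8,interpolation=2)]))
E
```

```text
corners [[0.6062 0.2055 0.054 ]
 [0.5736 0.0891 0.054 ]
 [0.4528 0.1179 0.054 ]
 [0.4825 0.2381 0.054 ]] edges [np.float64(0.1208), np.float64(0.1242), np.float64(0.1238), np.float64(0.1279)] c [0.52878133 0.16263196 0.054     ]
ring [0.53108068 0.16645428 0.06      ]
w [0.4860921  0.17794333 0.054     ] 0.04643243042247192 165.67416786918616
g [0.51563895 0.21036037 0.054     ] 0.04654236119623046 109.37673058014897
box x yaw -14.09935083852576
[408 216  21  22 362] [418.03314917 226.80939227]
((417.94232177734375, 226.7115478515625), (19.415496826171875, 18.8271484375), 78.69007110595703)
pad [ 0.46191029 -0.23176481  0.092     ]
[[ 0.4822 -0.2035  0.092 ]
 [ 0.4909 -0.2511  0.092 ]
 [ 0.4422 -0.2596  0.092 ]
 [ 0.4335 -0.2121  0.092 ]] [np.float64(0.048429680392421244), np.float64(0.049464201310715494), np.float64(0.04831241637340163), np.float64(0.0494006377815014)]
cheek tops [array([ 0.57184915, -0.19043604,  0.098     ]), array([ 0.58004501, -0.23323713,  0.098     ])]
hinge-pad 0.11576495218344597 9.912490363897339
base [[ 0.5932 -0.1542  0.024 ]
 [ 0.6118 -0.2632  0.024 ]
 [ 0.4363 -0.2904  0.024 ]
 [ 0.4195 -0.1836  0.024 ]] [np.float64(0.11061214067862331), np.float64(0.17758229759265495), np.float64(0.108097526013549), np.float64(0.17616685377825078)] [ 0.5151852  -0.22284674  0.024     ]
yaw 9.212626466366949
```

View pics/c2.png

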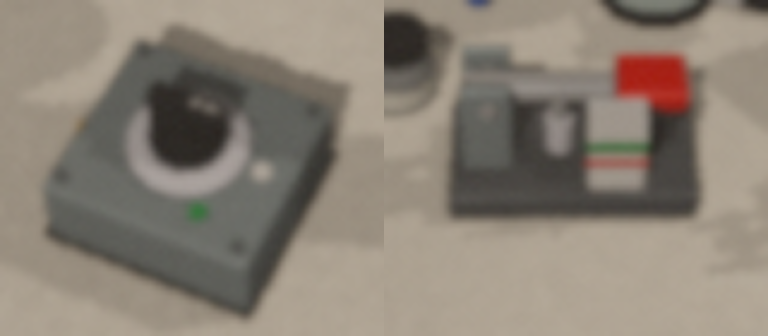

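Emit:
servo_tool(
  series=[8.7,0,0,0,-7,8.7,0,0,0,-7,8.7,0,0,0,-7,8.7,0,0,0,-7,8.7,0,0,0,-7,8.7,0,0,0,-7,8.7,0,0,0,-7,8.7,0,0,0,-7],
)

```text
time_s: 0.77
ee_pos: [0.2563, -0.5694, 0.2216]
tool_rot: [3.141, 0.002, -1.736]
contact_force: [-0.3, -0.1, -1.7]
grip_width: 0.0872
```

Emit:
servo_tool(
  series=[8.7,0,0,0,-7,8.7,0,0,0,-7,8.7,0,0,0,-7,8.7,0,0,0,-7,8.7,0,0,0,-7,8.7,0,0,0,-7,8.7,0,0,0,-7,8.7,0,0,0,-7],
)

```text
time_s: 1.43
ee_pos: [0.2562, -0.5694, 0.2216]
tool_rot: [-3.141, 0.002, -0.758]
contact_force: [0.8, 0.1, -1.0]
grip_width: 0.0872
```

Emit:
servo_tool(
  series=[8.7,0,0,0,-7,8.7,0,0,0,-7,8.7,0,0,0,-7,8.7,0,0,0,-7,6,0,0,0,-2,6,0,0,0,0],
)

```text
time_s: 1.93
ee_pos: [0.2562, -0.5695, 0.2218]
tool_rot: [-3.14, 0.001, -0.24]
contact_force: [0.5, 0.8, -2.0]
grip_width: 0.0799
```

```bash
python3 - <<'E'
from h import *
o=manip.get_obs();print(o['time_s'],o['ee_pos'],np.degrees(o['tool_rot']),o['qpos'])
ct=manip.calibration('top')
print('bottle cap z.18',plane(ct,337,111,.18),'turntable',plane(ct,336,131,.02),'lamp',plane(ct,290,108,.22),plane(ct,275,108,.2))
E
```

```text
1.9333 [ 0.25623142 -0.56947826  0.22175258] [-1.79922345e+02  6.20598956e-02 -1.37579750e+01] [-8.89430927e-01  3.85253304e-01  6.89047518e-03 -4.56626483e-04
 -1.19411575e+00  2.22027288e+00]
bottle cap z.18 [ 0.74122792 -0.02792949  0.18      ] turntable [ 0.73082987 -0.02723611  0.02      ] lamp [0.73904858 0.08138056 0.22      ] [0.74595104 0.11893403 0.2       ]
```

Emit:
servo_tool(
  series=[6,0.48,-4,0,0,6,0.48,-4,0,0,6,0.48,-4,0,0,6,0.48,-4,0,0,6,0.48,-4,0,0,6,0.48,-4,0,0,6,0.48,-4,0,0,6,0.48,-4,0,0],
)

```text
time_s: 2.6
ee_pos: [0.3699, -0.2663, 0.2223]
tool_rot: [-3.141, 0.0, -0.242]
contact_force: [1.0, 0.1, -1.5]
grip_width: 0.0598
```

Emit:
servo_tool(
  series=[6,0.48,-4,0,0,6,0.48,-4,0,0,6,0.48,-4,0,0,6,0.48,-4,0,0,6,0.48,-4,0,0,6,0.48,-4,0,0,6,0.48,-4,0,0,6,0.48,-4,0,0],
)

```text
time_s: 3.27
ee_pos: [0.4834, 0.0354, 0.2225]
tool_rot: [3.142, 0.0, -0.241]
contact_force: [0.5, 0.2, -0.4]
grip_width: 0.0598
```

Emit:
servo_tool(
  series=[6,0.48,-4,0,0,6,0.48,-4,0,0,6,0.48,-4,0,0,6,0,-1.84,0,0.4,6,0,0,0,0,6,0,0,0,0],
)

```text
time_s: 3.77
ee_pos: [0.5299, 0.1651, 0.2216]
tool_rot: [3.14, 0.002, -0.247]
contact_force: [-0.5, 0.5, -0.5]
grip_width: 0.0597
```

```bash
python3 - <<'E'
from h import *
o=manip.get_obs();print(o['time_s'],o['ee_pos'],np.degrees(o['tool_rot']),o['qpos'])
c=manip.calibration('wrist');im=manip.read_camera('wrist');cv2.imwrite('pics/w1.png',im)
import pickle;pickle.dump(c,open('cw1.pkl','wb'));print(c, proj(c,[.53,.165,.098]))
E
```

```text
3.7667 [0.52994029 0.16506824 0.22157885] [ 1.79918763e+02  9.66898981e-02 -1.41344666e+01] [ 5.93813537e-01  2.67890834e-01 -1.65828680e-01 -3.42798477e-04
 -1.13925885e+00  7.30434726e-01]
{'fov_y': 59.960242410528174, 'cx': 316.8140357020887, 'cy': 190.73753322813218, 'k1': -0.019141530853030417, 'eye': array([0.60915934, 0.14539058, 0.38317375]), 'orientation': array([-2.98108230e-01, -9.45310783e-04, -1.81793721e+00])} [316.90963934 183.95134469]
```

View pics/w1.png

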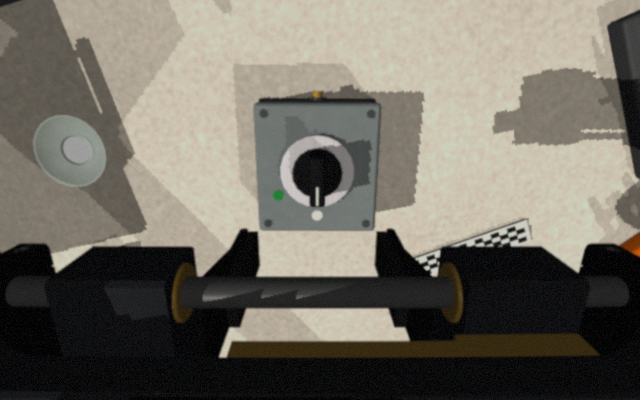

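The wrist view shows the knob at about (317,172), the white dot at (317,215) and the green dot at (278,195). The bar lies straight up and down in the image. I'll refine the axis from this view.

```bash
python3 - <<'E'
from h import *
import pickle;c=pickle.load(open('cw1.pkl','rb'));im=cv2.imread('pics/w1.png')
cor=[plane(c,*p,.054) for p in[(255,103),(380,102),(379,228),(260,229)]]
print(np.round(cor,4),np.mean(cor,0))
w=plane(c,317,215,.054);g=plane(c,278,195,.054);b=plane(c,317,170.5,.06);print(w,g,'ring',b)
v=w-b;print(np.linalg.norm(v[:2]),np.degrees(np.arctan2(v[1],v[0])));v=g-b;print(np.linalg.norm(v[:2]),np.degrees(np.arctan2(v[1],v[0])))
ms=[plane(c,*p,.098) for p in[(318,188),(318,205)]];print('mark',ms)
for p in ([.53,.165,.054],): print(proj(c,p))
cv2.imwrite('pics/w1c.png',cv2.resize(im[95:235,245:390],None,fx=4,fy=4,interpolation=2))
E
```

```text
[[0.6071 0.2044 0.054 ]
 [0.5798 0.0924 0.054 ]
 [0.4565 0.1176 0.054 ]
 [0.4854 0.2366 0.054 ]] [0.53220081 0.16274916 0.054     ]
[0.48598133 0.17595258 0.054     ] [0.51618078 0.20844592 0.054     ] ring [0.53242542 0.16425161 0.06      ]
0.04789536523386444 165.85937019192792
0.04708529656574028 110.18207146391823
mark [array([0.52626632, 0.16497636, 0.098     ]), array([0.51126958, 0.16874396, 0.098     ])]
[316.8551762  171.56363317]
```

View pics/w1c.png

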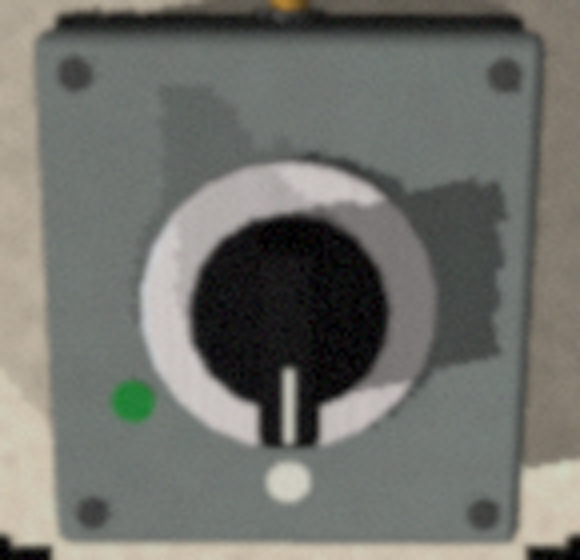

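Emit:
servo_tool(
  series=[6,0.1,0,4,0,6,0,0,4,0,6,0,0,4,0,6,0,0,2,0,6,0,0,0.9,0,6,0,0,0,0],
)

```text
time_s: 4.32
ee_pos: [0.53, 0.1622, 0.0718]
tool_rot: [3.138, 0.003, -0.249]
contact_force: [-0.1, 0.8, -1.6]
grip_width: 0.0598
```

Emit:
servo_tool(
  series=[0.5,0,0,0,0,0.5,0,0,0,0,0.5,0,0,0,0,0.5,0,0,0,0,0.5,0,0,0,0,0.5,0,0,0,0,0.5,0,0,0,0,0.5,0,0,0,0],
)

```text
time_s: 4.98
ee_pos: [0.5314, 0.1642, 0.0737]
tool_rot: [-3.141, -0.0, -0.247]
contact_force: [0.1, 0.5, -1.2]
grip_width: 0.0146
```

Emit:
servo_tool(
  series=[0.5,0,0,0,3.5,0.5,0,0,0,3.5,0.5,0,0,0,3.5,0.5,0,0,0,3.5,0.5,0,0,0,3.5,0.5,0,0,0,3.5,0.5,0,0,0,3.5,0.5,0,0,0,3.5],
)

```text
time_s: 5.65
ee_pos: [0.5311, 0.1638, 0.0737]
tool_rot: [3.14, -0.0, -0.739]
contact_force: [-1.6, -0.6, 5.1]
grip_width: 0.0137
```

Emit:
servo_tool(
  series=[0.5,0,0,0,3.5,0.5,0,0,0,3.5,0.5,0,0,0,3.5,0.5,0,0,0,3.5,0.5,0,0,0,3.5,0.5,0,0,0,3.5,0.5,0,0,0,3.5,0.5,0,0,0,3.5],
)

```text
time_s: 6.32
ee_pos: [0.5305, 0.1635, 0.0737]
tool_rot: [3.139, -0.001, -1.228]
contact_force: [-3.7, -1.8, 4.3]
grip_width: 0.0137
```

Emit:
servo_tool(
  series=[0.5,0,0,0,1,0.5,0,0,0,0,0.5,0,0,0,0],
)

```text
time_s: 6.57
ee_pos: [0.5305, 0.1635, 0.0736]
tool_rot: [3.139, -0.001, -1.241]
contact_force: [-4.6, -1.9, 6.8]
grip_width: 0.0136
```

```bash
python3 - <<'E'
from h import *
o=manip.get_obs();print(o)
cv2.imwrite('pics/t1.png',cv2.resize(manip.read_camera('side')[215:305,240:360],None,fx=5,fy=5,interpolation=2))
E
```

```text
{'time_s': 6.5667, 'qpos': array([ 5.90893351e-01,  4.22468349e-01, -3.54576987e-01,  2.90317246e-07,
       -7.96167464e-01, -2.61444778e-01]), 'qd': array([-0.00121565,  0.0031266 ,  0.00487786,  0.00055142, -0.0012399 ,
       -0.00025971]), 'tau': array([  0.69033287, -34.57211137,  15.8005178 ,   3.22297677,
         1.17849335,   0.11435016]), 'ee_pos': array([0.53050069, 0.16345911, 0.07361676]), 'tool_rot': array([ 3.13925835e+00, -6.24801018e-04, -1.24134682e+00]), 'contact_force': array([-4.58062018, -1.9383095 ,  6.80076701]), 'ft_torque': array([-0.42461753,  1.2109567 , -0.13872903]), 'grip_width': 0.013574626053619105}
```

View pics/t1.png

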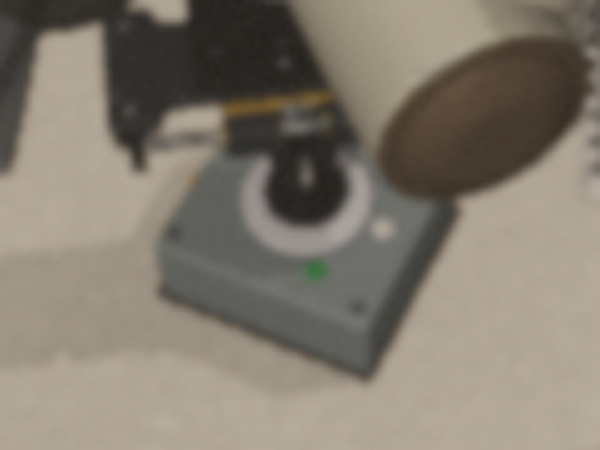

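The white mark now points to the green dot, and the tool has turned about 0.99 rad. I'll release, rise, and check that the knob stays.

Emit:
servo_tool(
  series=[5,0,0,0,0,5,0,0,0,0,5,0,0,0,0,5,0,0,0,0,5,0,0,0,0,5,0,0,-3,0,5,0,0,-4,0,5,0,0,-4,0],
)

```text
time_s: 7.28
ee_pos: [0.5309, 0.1638, 0.1839]
tool_rot: [3.139, -0.001, -1.242]
contact_force: [0.6, 0.5, -1.0]
grip_width: 0.0486
```

Emit:
servo_tool(
  series=[5,0,0,-4,0,5,0,0,0,0,5,0,0,0,0],
)

```text
time_s: 7.53
ee_pos: [0.5327, 0.1651, 0.2265]
tool_rot: [-3.134, 0.002, -1.242]
contact_force: [-0.4, -0.4, -2.1]
grip_width: 0.05
```

```bash
python3 - <<'E'
from h import *
o=manip.get_obs();print(o['time_s'],o['ee_pos'],o['tool_rot'],o['contact_force'])
im=manip.read_camera('wrist')
cv2.imwrite('pics/w2.png',im)
E
```

```text
7.5333 [0.53274923 0.16505867 0.22651403] [-3.13445442e+00  1.84183047e-03 -1.24201941e+00] [-0.35882978 -0.35707125 -2.12098891]
```

View pics/w2.png

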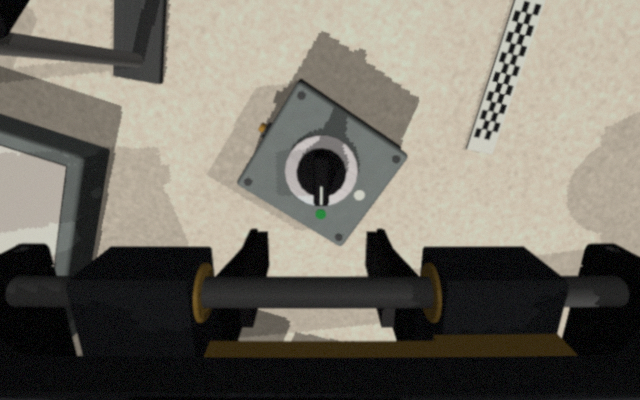

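Released, the knob stays armed: its mark at (321,195) lines up with the green dot at (320,214). Next I'll close the fingers and go above the dark switch's pad.

Emit:
servo_tool(
  series=[0,0,0,0,-6.75,0,0,0,0,-6.75,0,0,0,0,-6.75,0,0,0,0,-6.75,0,0,0,0,-6.75,0,0,0,0,-6.75,0,0,0,0,-6.75,0,0,0,0,-6.75],
)

```text
time_s: 8.25
ee_pos: [0.5304, 0.1637, 0.221]
tool_rot: [3.138, 0.003, -0.294]
contact_force: [-0.8, 0.4, -0.3]
grip_width: 0.0055
```

Emit:
servo_tool(
  series=[0,0,0,0,-6.75,0,0,0,0,-6.75,0,0,0,0,-6.75,0,0,0,0,-6.75,0,-1.37,3.8,0,0,0,-1.37,3.8,0,0,0,-1.37,3.8,0,0,0,-1.37,3.8,0,0],
)

```text
time_s: 8.92
ee_pos: [0.5016, 0.0035, 0.2213]
tool_rot: [3.141, 0.004, 0.173]
contact_force: [0.8, -0.8, -0.7]
grip_width: 0.0006
```

Emit:
servo_tool(
  series=[0,-1.37,3.8,0,0,0,-1.37,3.8,0,0,0,-1.37,3.8,0,0,0,-1.37,3.8,0,0,0,-1.37,3.8,0,0,0,-1.37,3.8,0,0,0,0,0,0,0,0,0,0,0,0],
)

```text
time_s: 9.58
ee_pos: [0.4595, -0.2353, 0.2212]
tool_rot: [-3.14, 0.004, 0.167]
contact_force: [-0.7, 0.5, -1.2]
grip_width: 0.0005
```

```bash
python3 - <<'E'
from h import *
o=manip.get_obs();print(o['time_s'],o['ee_pos'],np.degrees(o['tool_rot']),o['contact_force'],o['grip_width'])
c=manip.calibration('wrist');im=manip.read_camera('wrist');cv2.imwrite('pics/w3.png',im)
hsv=cv2.cvtColor(im,cv2.COLOR_BGR2HSV)
m=((hsv[...,1]>170)&((hsv[...,0]<6)|(hsv[...,0]>174))&(hsv[...,2]>100)).astype(np.uint8)
n,l,st,ce=cv2.connectedComponentsWithStats(m)
for i in range(1,n):
    if st[i,4]>150: print(st[i],ce[i],plane(c,*ce[i],.092))
s=manip.read_camera('side');cv2.imwrite('pics/s3.png',cv2.resize(s[100:230,250:450],None,fx=4,fy=4,interpolation=2))
E
```

```text
9.5833 [ 0.45953682 -0.23533228  0.22117967] [-179.8907569     0.23386476    9.56132361] [-0.66284659  0.51138781 -1.16453319] 0.0005282441902864682
[ 288  147   58   56 3047] [316.90285527 174.47850345] [ 0.46613281 -0.2341997   0.092     ]
```

View pics/w3.png

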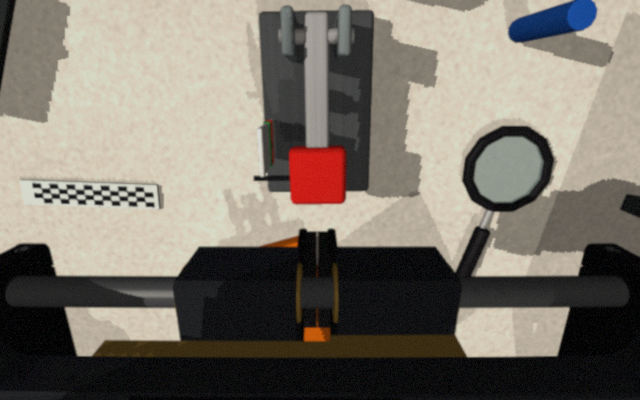

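View pics/s3.png

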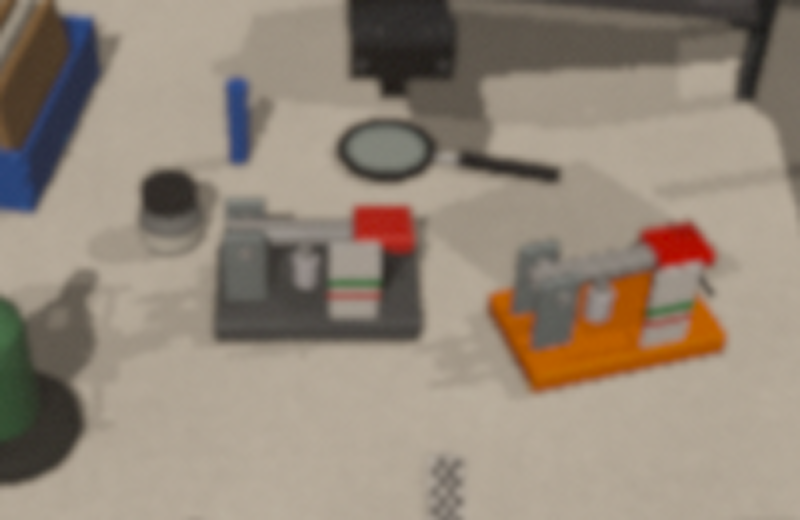

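The wrist view shows the red pad of the dark switch at (317,175), right ahead of the fingers. The side view leaves the scale unobstructed. I'll descend to just above the pad.

Emit:
servo_tool(
  series=[0,0.4,-0.15,3,0,0,0,0,3,0,0,0,0,3,0,0,0,0,2,0,0,0,0,0.8,0,0,0,0,0,0,0,0,0,0,0,0,0,0,0,0],
)

```text
time_s: 10.35
ee_pos: [0.4663, -0.2313, 0.107]
tool_rot: [3.14, -0.003, 0.173]
contact_force: [1.3, 0.1, -0.7]
grip_width: 0.0006
```

Emit:
servo_tool(
  series=[0,0,0,0.2,0,0,0,0,0.2,0,0,0,0,0.2,0,0,0,0,0.2,0,0,0,0,0,0,0,0,0,0,0],
)

```text
time_s: 10.85
ee_pos: [0.4648, -0.2316, 0.0975]
tool_rot: [-3.142, 0.0, 0.171]
contact_force: [0.2, 0.2, -1.8]
grip_width: 0.0001
```

Emit:
servo_tool(
  series=[0,0,0,0.2,0,0,0,0,0.2,0,0,0,0,0,0,0,0,0,0,0],
)

```text
time_s: 11.18
ee_pos: [0.4648, -0.2315, 0.0933]
tool_rot: [-3.141, 0.0, 0.171]
contact_force: [-0.6, 0.6, -1.3]
grip_width: 0.0004
```

Emit:
servo_tool(
  series=[0,0,0,0.2,0,0,0,0,0,0,0,0,0,0,0],
)

```text
time_s: 11.43
ee_pos: [0.4652, -0.2316, 0.0921]
tool_rot: [3.141, -0.001, 0.172]
contact_force: [-1.1, 0.5, 3.4]
grip_width: 0.0007
```

Emit:
servo_tool(
  series=[0,0,0,0.2,0,0,0,0,0,0,0,0,0,0,0],
)

```text
time_s: 11.68
ee_pos: [0.465, -0.2317, 0.0898]
tool_rot: [3.141, -0.0, 0.172]
contact_force: [-0.8, 0.4, 4.7]
grip_width: 0.0009
```

Emit:
servo_tool(
  series=[0,0,0,0.2,0,0,0,0,0.2,0,0,0,0,0.2,0,0,0,0,0.2,0,0,0,0,0,0,0,0,0,0,0],
)

```text
time_s: 12.18
ee_pos: [0.4646, -0.2318, 0.0819]
tool_rot: [3.141, 0.001, 0.172]
contact_force: [-1.3, -0.7, 6.6]
grip_width: 0.0005
```

Emit:
servo_tool(
  series=[0,0,0,0.2,0,0,0,0,0.15,0,0,0,0,0,0,0,0,0,0,0,0,0,0,0,0],
)

```text
time_s: 12.6
ee_pos: [0.4646, -0.2317, 0.0786]
tool_rot: [3.141, 0.001, 0.172]
contact_force: [-2.8, -0.1, 7.9]
grip_width: 0.0004
```

```bash
python3 - <<'E'
from h import *
s=manip.read_camera('side');o=manip.get_obs();print(o['time_s'],o['ee_pos'],o['contact_force'])
cv2.imwrite('pics/s4.png',cv2.resize(s[130:200,290:370],None,fx=8,fy=8,interpolation=2))
w=manip.read_camera('wrist');cv2.imwrite('pics/w4.png',w);o=manip.get_obs();print(o['ee_pos'],o['contact_force'])
E
```

```text
12.65 [ 0.46459821 -0.23176082  0.07866736] [-2.41328304  0.31978542  8.34767578]
[ 0.46460231 -0.23173908  0.07865973] [-3.0076397  -1.08755095  7.72378386]
```

View pics/s4.png

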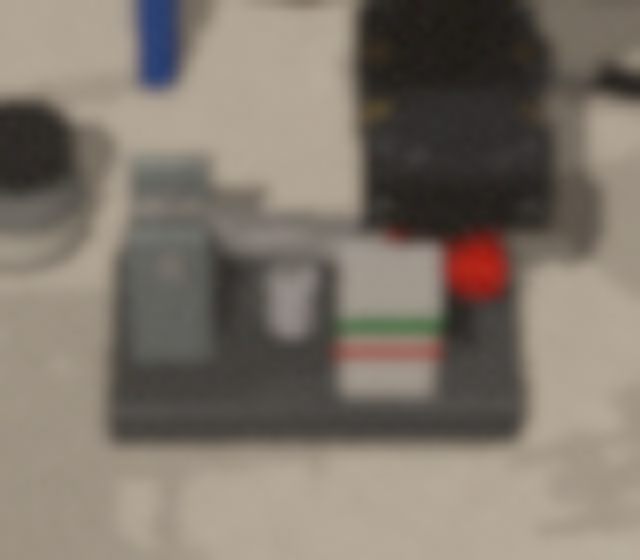

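View pics/w4.png

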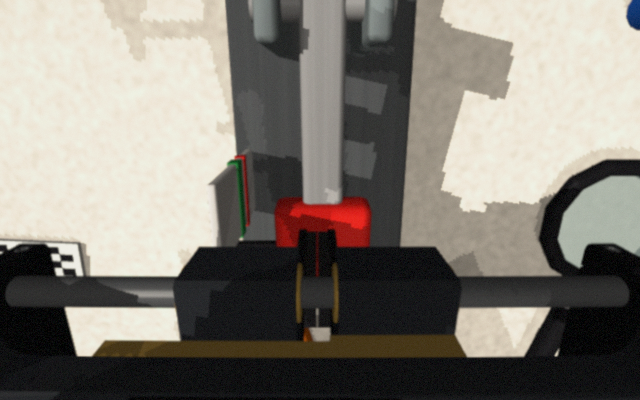

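The force is 8 N and the travel 13–14 mm, which puts the lever at about 0.12–0.13 rad. I'll add 1.5 mm to centre it in the band.

Emit:
servo_tool(
  series=[0,0,0,0.15,0,0,0,0,0,0,0,0,0,0,0,0,0,0,0,0],
)

```text
time_s: 13.03
ee_pos: [0.4646, -0.2317, 0.0772]
tool_rot: [3.141, 0.001, 0.172]
contact_force: [-2.9, 1.1, 8.0]
grip_width: 0.0006
```

```bash
python3 - <<'E'
from h import *
o=[];
S=[]
for i in range(6):
    S.append(manip.read_camera('side').astype(float));o.append(np.r_[manip.get_obs()['ee_pos'],manip.get_obs()['contact_force']])
print(np.mean(o,0),manip.get_obs()['time_s'])
s=np.mean(S,0);cs=manip.calibration('side')
s8=cv2.resize(s[150:190,325:360],None,fx=14,fy=14,interpolation=2)
cv2.imwrite('pics/s5.png',np.clip(s8*1.6,0,255).astype(np.uint8))
# predicted pointer edge near -x plate end: switch frame
yaw=np.radians(9.6);ex=np.array([np.cos(yaw),np.sin(yaw),0]);ey=np.array([-ex[1],ex[0],0]);org=np.array([.516,-.2228,0])
for a in (0,.1,.14,.18,.24):
    r=.137
    for y in(.03,.046,.05):
        p=org+ex*(.06-r*np.cos(a))+ey*y+np.array([0,0,.083-r*np.sin(a)]);u=proj(cs,p);print(a,y,(u-[325,150])*14)
E
```

```text
[ 0.46462647 -0.23175602  0.07724009 -3.32868485  0.30387683  7.83728881] 13.3333
0 0.03 [372.20670867 177.11985971]
0 0.046 [375.36936957 221.62757372]
0 0.05 [376.16820501 232.88219125]
0.1 0.03 [366.3841874  220.46354164]
0.1 0.046 [369.46424055 265.01519778]
0.1 0.05 [370.24211883 276.27968164]
0.14 0.03 [362.49608947 237.51235265]
0.14 0.046 [365.5295747  282.07909431]
0.14 0.05 [366.29565562 293.3469026 ]
0.18 0.03 [357.73783246 254.35852361]
0.18 0.046 [360.71735801 298.9389476 ]
0.18 0.05 [361.46977591 310.20973115]
0.24 0.03 [349.00276209 279.19540845]
0.24 0.046 [351.88799457 323.79377634]
0.24 0.05 [352.61654823 335.06838265]
```

View pics/s5.png

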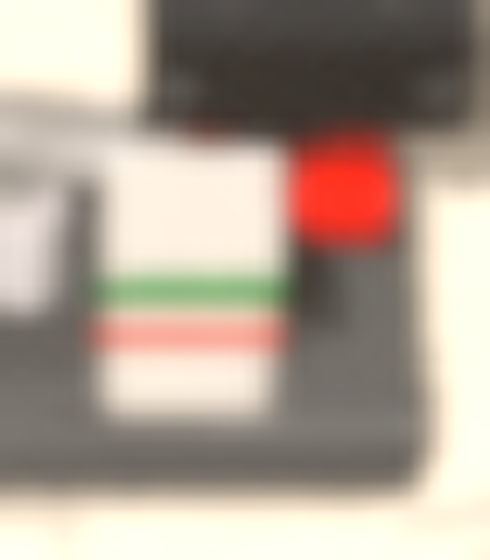

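The pointer shows as a dark smear at crop (315,285), level with the green band at y≈290 and above the red one at 335. I'll cross-check the lever angle by how far the red pad's edge has moved since the rest image.

```bash
python3 - <<'E'
from h import *
cs=manip.calibration('side')
a=cv2.imread('pics/side0.png').astype(float);b=np.mean([manip.read_camera('side').astype(float) for _ in range(3)],0)
for c0 in(347,348,349,350,351):
  r=[]
  for im in(a,b):
    p=(im[150:180,c0,2]-(im[150:180,c0,1]+im[150:180,c0,0])/2); mx=p.max(); k=int(p.argmax())
    while p[k]>mx/2:k+=1
    r.append(150+k-1+(p[k-1]-mx/2)/(p[k-1]-p[k]))
  print(c0,np.round(r,2),round(r[1]-r[0],2))
yaw=np.radians(9.6);ex=np.array([np.cos(yaw),np.sin(yaw),0]);ey=np.array([-ex[1],ex[0],0]);org=np.array([.516,-.2228,0])
for A in(0,.1,.12,.14,.16,.18):
  r=.13;zl=-.006
  p=org+ex*(.06-r*np.cos(A)+zl*np.sin(A)*-1)+ey*.025+np.array([0,0,.08-r*np.sin(A)+zl*np.cos(A)]);print(A,proj(cs,p))
o=manip.get_obs();print(o['time_s'],o['ee_pos'],o['contact_force'])
w=manip.read_camera('wrist');cv2.imwrite('pics/w5.png',cv2.resize(w[140:250,200:300],None,fx=5,fy=5,interpolation=2))
t=manip.read_camera('top');cv2.imwrite('pics/t5.png',t)
E
```

```text
347 [162.29 166.54] 4.25
348 [162.56 166.6 ] 4.03
349 [162.69 166.56] 3.87
350 [162.69 166.59] 3.9
351 [162.71 166.58] 3.87
0 [349.2914912  163.70618909]
0.1 [348.7398695  166.60708218]
0.12 [348.58495871 167.17791843]
0.14 [348.41546492 167.74515257]
0.16 [348.23151702 168.30858183]
0.18 [348.0332483  168.86800667]
13.4833 [ 0.46464242 -0.2317517   0.07724452] [-3.08188317  0.67226924  7.87910495]
```

View pics/w5.png

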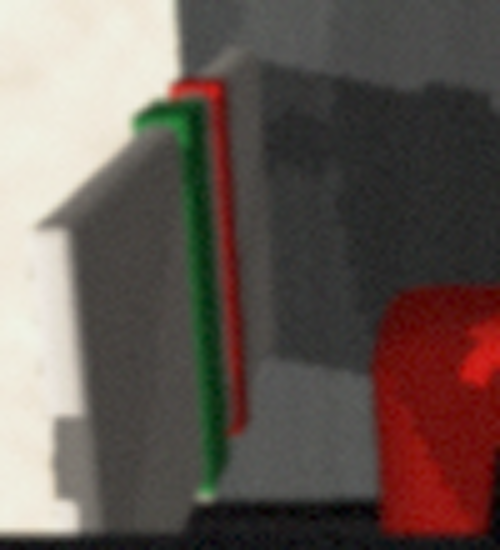

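View pics/t5.png

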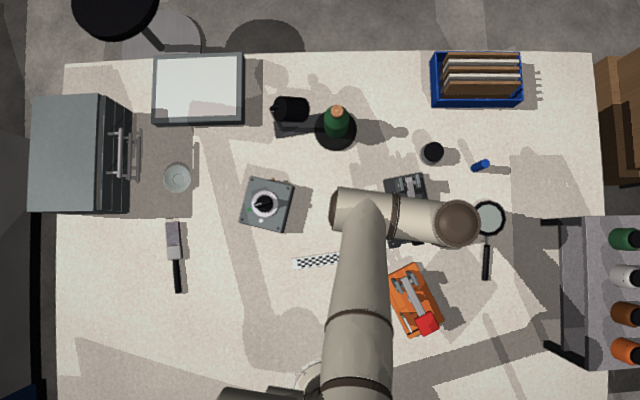

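The pad edge moved 3.9–4.2 px, which is a lever angle of about 0.14. That agrees with the height and the force. In the top view the knob is still turned and everything else is where it was. I'm handing in.

```bash
python3 -c "
from bench import manip
print(manip.job_done()); print(manip.get_obs()['time_s'])"
```

```text
the job is handed in; nothing more can be done
None
the job is handed in; nothing more can be done
```

I turned the selector knob clockwise to the green dot first. Then I pressed the dark steel switch's red pad about half-way down and handed the job in with the arm still holding it there, at about 13.5 s.

- **Knob:** it turned about 0.99 rad. After I let go, its white mark lined up with the green dot in the wrist picture. The last top view still shows it turned.
- **Lever:** three estimates put it at about 0.14 rad, inside the green band (0.10–0.18):
  - Fingertip height: 77.2 mm, which gives about 0.13–0.145 rad.
  - Pad edge in the side view: moved 3.9–4.2 px, which gives about 0.14 rad.
  - Push: about 7.9 N, slightly under the 8.5 N listed for half-way.
- **Pointer:** in the side view it is only a dark smear, level with the green band and above the red one. I relied mainly on the height and pad-edge figures.
- **Everything else:** the top view shows the bottle, the orange look-alike and the other objects where they were. Forces at the end of each move stayed below about 9 N.

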